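# Index the inspection carousel to the jar

## Robot

A 7-joint arm with a two-finger parallel gripper is mounted at the origin on a cart in front of the work surface, level with it; the furniture and walls round the work are solid. World frame = base frame: x ahead of the robot, y to its left, z up, the work surface at z = 0. Lengths are in m, angles in rad, forces in N, time in s.
With the tool pointing down it reaches from about 0.425 to 0.825 m from the base axis. Payload 3.6 kg.
Tool frame: the origin (TCP) lies midway between the tips of the shut fingers; the grasp point (between the pads) lies 19 mm behind it; z points along the fingers, y is the line along which they close (so a half turn about z gives the same grasp; the last joint's range is limited). The gripper opens to 85 mm and grips with 20 to 120 N. Pads are 22 mm wide; open, the fingers measure 114 mm over their backs; the gripper's body (76 mm by 85 mm) begins 54 mm behind the grasp point. The pads swing forward as they close: fully open they stand 13 mm farther back than shut.
Start: joints at [1.21, 0.615, -0.013, 1.423, 0.008, 1.103, -0.04], TCP at [0.213, -0.614, 0.211] pointing down, gripper open.
Joint ranges: [-3.12, 3.12], [-0.3, 2.06], [-1.34, 1.32], [0.26, 2.42], [-1.36, 4.5], [0.01, 1.98], [-2.84, 2.84]. Speed limits (rad/s): [2.79, 2.79, 3.14, 3.14, 3.14, 3.14, 3.14].

## Interface

Orientations are given as a unit quaternion [x, y, z, w].
In Python, from cell import ctrl gives the robot as it stands. The module is installed in compiled form; this text tells all that it offers.
- The arm moves only by the tool carry_out, never from a script. Its argument "rows" is a list of rows, each a list of 2 entries, a list of its own where there are three numbers: the shift along the world's x, y, z scaled (see below), then the turn about the world's z scaled (see below). A call has 1 to 10 rows; each row shifts and turns the commanded pose from where the row before left it; what a row does not reach is not made up. The controller multiplies each number of a shift by 400 mm and each number of a turn by 0.5 rad. A row lasts 1/12 s, in which the tool goes at most 41.7 mm and 7.16 degrees, less where a joint would pass 70% of its speed; a pose out of reach is approached as far as the arm can. A call with a number of a shift or a turn outside -1 to 1 is refused whole. A call with a gripper value outside its range is refused whole. "grip" is the closure in counts, from 0 (fully open) to 255 (shut), set as the call begins (left out, the last holds). The fingers move at their own pace and stop on an object; "grip_force" is the grip in N (left out, the last holds). Time passes only in rows, so rows that do not move let the fingers close. It gives the time, the measured TCP pose, the force, the opening and the grip force at its end, in the units of the state.
- ctrl.get_obs(): the state, without advancing time (a new reading comes with each control period).
- ctrl.camera(name): name is "scene" or "side" or "wrist"; returns the picture (384x512x3 uint8, red, green, blue); there is no depth.
- ctrl.get_calibration(name): a dict with "intrinsics" (3x3 intrinsics, pixels), "T" (4x4, takes a point from camera to world coordinates); the wrist camera has in their place "mount" (4x4, takes a point from camera to tool coordinates, whose origin is the TCP and whose axes are the flange's). Camera axes: x right, y down, z forward; pixel columns grow to the right and rows downward; lengths in m; the calibration is good to about 2 mm. A picture is of the moment at which its call begins: read the wrist's pose just before it. get_calibration takes no time and is no camera call.
- ctrl.sign_off(): hands the job in; it is judged then, once.
The state is a dict: "time_s": time; "qpos": joint angles; "joint_velocities": joint speeds; "effort": joint torques, N m; "position": TCP position; "orientation": TCP orientation; "contact_force": force on the tool from outside, world axes, zero at the start; "ft_torque": the same for the moment, N m; "gripper_width": opening from 0.0 (shut) to 1.0 (fully open); "grasp_force": force on a finger pad.
Only numpy, scipy, OpenCV 4.12 (cv2) and the standard library are available. Lean on these libraries where they do the work, as an engineer would, in place of code of your own. Each camera call takes 0.05 s, during which the arm holds its last target. There are 200 camera calls.

## Task

Bring the glass jar under the camera of the inspection carousel. First switch the red isolator handle on the tilted box off, then turn the turntable by its grip posts until the jar's nest has clicked into its detent under the camera, and then switch the isolator fully back on. The turntable must never turn unless the isolator is off; do not touch the things standing in its nests, and leave everything else on the bench where it is.

Things in the scene. Friction and masses are not known exactly. Their poses are not given: they have to be found in the camera images.
- carousel: Fixed base of the carousel: round grey housing, 224 mm diameter, with a small camera head with a white ring light on an aluminium column. Origin: centre of its underside, on the turning axis (vertical). Its own +x points to the camera station and the column (column at 152 mm, 275 mm tall; camera head over the station from 202 mm up). Bolted down.
- turntable (a joint): Angle (rad) of the aluminium turntable on the carousel, counter-clockwise positive seen from above, about 0 at the start. It clicks into a sprung detent at every quarter turn (0, +-1.57, +-3.14 ...) and turns freely either way. About 5 N at a post pulls it out of a detent, about 1.5 N moves it in between; it stays where it is left, and is drawn into a detent only from within about 4 degrees.
- turntable_center (a point): Centre of the turntable's upper face, on the axis, 60 mm above the bench. The disc is 244 mm in diameter. Axes turn with the disc (z up). Four round nests, ring lips of 71 mm bore and 6 mm height, have their centres 66 mm from the axis, a quarter turn apart, one on the disc's +x.
- camera_station (a point): The place under the camera head where the jar must end: a point fixed to the base, 66 mm from the axis along the base's +x, at the height of the disc's upper face. A red mark on the base shows its direction.
- isolator_handle (a joint): Angle (rad) of the isolator's red handle, from 0 = on (bar along the slope of the panel, white end mark uppermost) to 1.57 = off (bar level). It turns counter-clockwise, seen looking onto the panel, from on to off, with stops and sprung detents at both ends: about 0.1 N m turns it out of a detent, and it is drawn in from within about 8 degrees of an end.
- isolator_grip (a point): Point to grip on the isolator's handle: on the turning axis, 36 mm out from the panel, 15 mm below the top of the bar. Red bar, 68 mm long, 16 mm thick, standing 11 to 51 mm out from the panel face, on a round hub of 38 mm diameter that ends 12 mm out. Axes turn with the handle: z is the turning axis, pointing out of the panel (30 degrees from vertical, leaning to the panel's front), x runs along the bar to its white mark, y across the bar.
- isolator_box: Grey enclosure, 120x120x70 mm, tilted 30 degrees on a foot, with a yellow plate on its sloping front and the red rotary isolator handle in its middle. Bolted down. Origin on the bench below its middle, z up, its front faces its own -x; the middle of the panel is at (-17, 0, 93) mm; height 125 mm, with the handle 155 mm.
- glass_jar: The glass jar with a white pump lid, 65 mm diameter, 85 mm tall, standing in one of the nests. Origin: centre of its underside, z up.
- solder_spool: Blue-flanged solder spool, 62 mm diameter, 46 mm tall, in a nest. Origin: centre of underside.
- tip_tin: Silver-white tin of brass wool, 56 mm diameter, 32 mm tall, in a nest. Origin: centre of underside.
- tape_roll: Black roll of tape lying flat, 60 mm diameter, 20 mm tall, in the nest under the camera at the start. Origin: centre of underside.
- post_1 (a point): Grip point of one of the four upright black grip posts on the turntable's rim, midway between two nests: post 16 mm diameter, 70 mm tall above the disc, 110 mm from the axis, at 45 degrees from the disc's +x. The point lies on its axis, 50 mm above the disc (20 mm below its top). It turns with the disc.
- post_2 (a point): Grip point of one of the four upright black grip posts on the turntable's rim, midway between two nests: post 16 mm diameter, 70 mm tall above the disc, 110 mm from the axis, at 135 degrees from the disc's +x. The point lies on its axis, 50 mm above the disc (20 mm below its top). It turns with the disc.
- post_3 (a point): Grip point of one of the four upright black grip posts on the turntable's rim, midway between two nests: post 16 mm diameter, 70 mm tall above the disc, 110 mm from the axis, at 225 degrees from the disc's +x. The point lies on its axis, 50 mm above the disc (20 mm below its top). It turns with the disc.
- post_4 (a point): Grip point of one of the four upright black grip posts on the turntable's rim, midway between two nests: post 16 mm diameter, 70 mm tall above the disc, 110 mm from the axis, at 315 degrees from the disc's +x. The point lies on its axis, 50 mm above the disc (20 mm below its top). It turns with the disc.
- water_bottle: Bystander, to be left alone: clear water bottle with blue cap, 65 mm diameter, 204 mm tall. Origin: centre of its underside.
- flux_bottle: Bystander, to be left alone: white squeeze bottle with yellow cap and needle, 38 mm diameter, 142 mm tall, close behind the carousel. Origin: centre of its underside.
- side_cutters: Bystander, to be left alone: red-handled side cutters lying flat, 45x138x11 mm. Origin: centre of its underside.
- tape_dispenser: Bystander, to be left alone: black tape dispenser, 46x125x89 mm. Origin: centre of its underside.
There are look-alikes about, which are no part of the job. Of the things that look like the glass_jar, the larger one is meant.

How it is judged:
On the way, in this order (a step that is already met when the one before it is completed fails the run):
1. the isolator is off (value of joint isolator_handle above 1.4 rad), for 0.2 s.
2. with the isolator off, the jar stands under the camera and the turntable rests in its detent (value of joint isolator_handle above 1.4 rad and horizontal distance between glass_jar and camera_station below 0.012 m and (angle between the x axis of turntable_center and the x axis of carousel, either way round below 0.06 rad or angle between the x axis of turntable_center and the y axis of carousel, either way round below 0.06 rad) and velocity of joint turntable between -0.1 and 0.1 rad/s), for 0.2 s.
3. the isolator is on again (value of joint isolator_handle below 0.17 rad), for 0.2 s.
At the end, for the whole second after the job is handed in: The isolator is on (within 0.17 rad of its on stop), the jar stands still with its centre within 12 mm of the camera station, the turntable is at rest within 0.06 rad of a detent, and all four samples still stand in their nests (value of joint isolator_handle below 0.17 rad and horizontal distance between glass_jar and camera_station below 0.012 m and (angle between the x axis of turntable_center and the x axis of carousel, either way round below 0.06 rad or angle between the x axis of turntable_center and the y axis of carousel, either way round below 0.06 rad) and velocity of joint turntable between -0.1 and 0.1 rad/s and horizontal distance between glass_jar and turntable_center between 0.05 and 0.082 m and horizontal distance between solder_spool and turntable_center between 0.05 and 0.082 m and horizontal distance between tip_tin and turntable_center between 0.05 and 0.082 m and horizontal distance between tape_roll and turntable_center between 0.05 and 0.082 m and linear speed of glass_jar below 0.02 m/s); the robot touches nothing.
It fails at once if the turntable is turned while the isolator is not off (value of joint isolator_handle below 1.3 rad and (velocity of joint turntable above 0.4 rad/s or velocity of joint turntable below -0.4 rad/s)).
It fails at once if a sample on the turntable is touched by the gripper or the arm with more than 1 N (contact force between any of the fingers, the arm and glass_jar above 1 N or contact force between any of the fingers, the arm and solder_spool above 1 N or contact force between any of the fingers, the arm and tip_tin above 1 N or contact force between any of the fingers, the arm and tape_roll above 1 N).
It fails at once if a sample tips by more than about 17 degrees (angle between any of glass_jar, solder_spool, tip_tin, tape_roll's own z axis and vertical above 0.3 rad).
It fails at once if a bystander is moved by more than 25 mm (distance of any of water_bottle, flux_bottle, side_cutters, tape_dispenser from where it was at the start of the episode above 0.025 m).
It also fails if it takes over 72 s, if anything falls off the work surface, if the arm or the gripper's body presses on something with over 40 N, if the wrist force passes 120 N, or if a joint passes its speed limit or range.

## Working session

There is one attempt and no reset: what is moved stays moved. The work goes in short steps, Python scripts to look and compute and a tool call to move; the robot and the scene stay as the last step left them, time stands still between calls to the robot, and variables do not carry over. Pictures are saved under pics/ and viewed, at most 10 in all, crops included, and the job is handed in when it is done.

Besides the shell and the picture viewer there is one more tool, called after "Emit:" as name([rows], argument=value, ...), one row to a line, values as JSON. carry_out: Moves the arm, as the interface text tells. Its arguments: {"type":"object","properties":{"rows":{"type":"array","items":{"type":"array"}},"grip":{"type":"number"},"grip_force":{"type":"number"}},"required":["rows"]}

```bash
mkdir -p pics; python3 - <<'E'
from cell import ctrl
import cv2
o=ctrl.get_obs()
for k in o: print(k,o[k])
for n in ("scene","side"):
    cv2.imwrite(f"pics/{n}1.png",cv2.resize(ctrl.camera(n)[:,:,::-1],(800,600),interpolation=cv2.INTER_CUBIC))
    c=ctrl.get_calibration(n); print(n,c)
print(ctrl.get_calibration("wrist"))
E
```

```text
time_s 0.0
qpos [ 1.21049216  0.61595957 -0.01261401  1.42493481  0.00809615  1.10336461
 -0.04037623]
joint_velocities [-1.24582922e-03  7.91662410e-04  2.14118630e-05 -9.28904862e-04
  1.71759308e-04 -9.28378535e-04 -7.30224690e-04]
effort [ 1.47000100e-05 -4.69213164e+01  2.59334156e-01 -1.71035171e+01
  9.95229901e-03  9.63128434e-03 -5.74955177e-07]
position [ 0.21270325 -0.61334018  0.20990011]
orientation [ 9.86096088e-01  1.66170978e-01 -2.35193132e-04 -1.28680937e-03]
contact_force [-0.18122264 -0.38621529 -0.11364842]
ft_torque [ 0.03545824  0.01749927 -0.03073576]
grasp_force 0.0
gripper_width 1.0000267952356607
scene {'intrinsics': array([[373.88526967,   0.        , 258.67729532],
       [  0.        , 373.88526967, 189.81857387],
       [  0.        ,   0.        ,   1.        ]]), 'T': array([[-0.62242253, -0.46337457,  0.6307727 , -0.19736605],
       [-0.7825386 ,  0.35303398, -0.51283559,  0.68518773],
       [ 0.01495078, -0.81280441, -0.58234479,  0.81284933],
       [ 0.        ,  0.        ,  0.        ,  1.        ]])}
side {'intrinsics': array([[409.97957603, 
[... 300 characters left out ...]
1e-01],
       [-1.56346022e-04, -7.80399891e-01, -6.25280726e-01,
         9.43234972e-01],
       [ 0.00000000e+00,  0.00000000e+00,  0.00000000e+00,
         1.00000000e+00]])}
{'intrinsics': array([[327.83370163,   0.        , 256.20289163],
       [  0.        , 327.83370163, 193.69793994],
       [  0.        ,   0.        ,   1.        ]]), 'mount': array([[ 7.64512042e-04, -9.63129764e-01, -2.69036192e-01,
         6.84250283e-02],
       [ 9.99999580e-01,  8.72553019e-04, -2.82006902e-04,
        -7.17045813e-04],
       [ 5.06357583e-04, -2.69035863e-01,  9.63130026e-01,
        -1.63413492e-01],
       [ 0.00000000e+00,  0.00000000e+00,  0.00000000e+00,
         1.00000000e+00]])}
```

View pics/scene1.png

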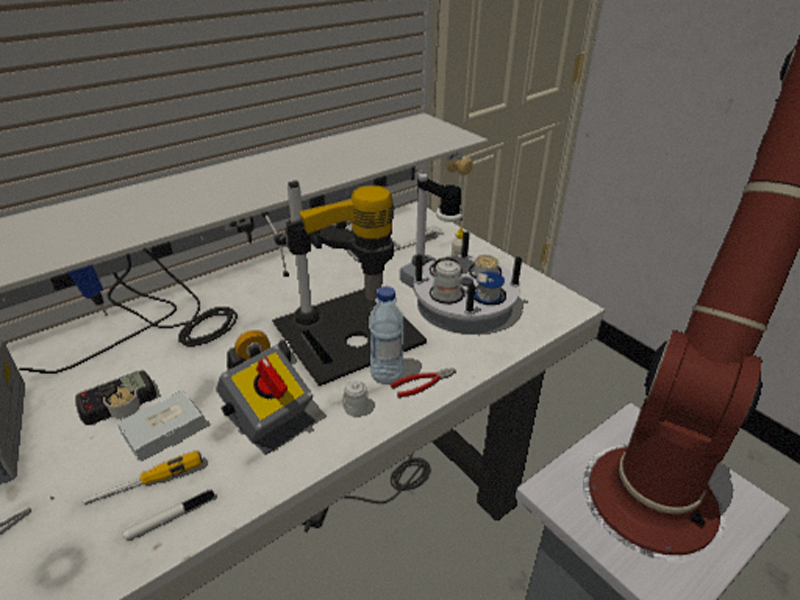

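View pics/side1.png

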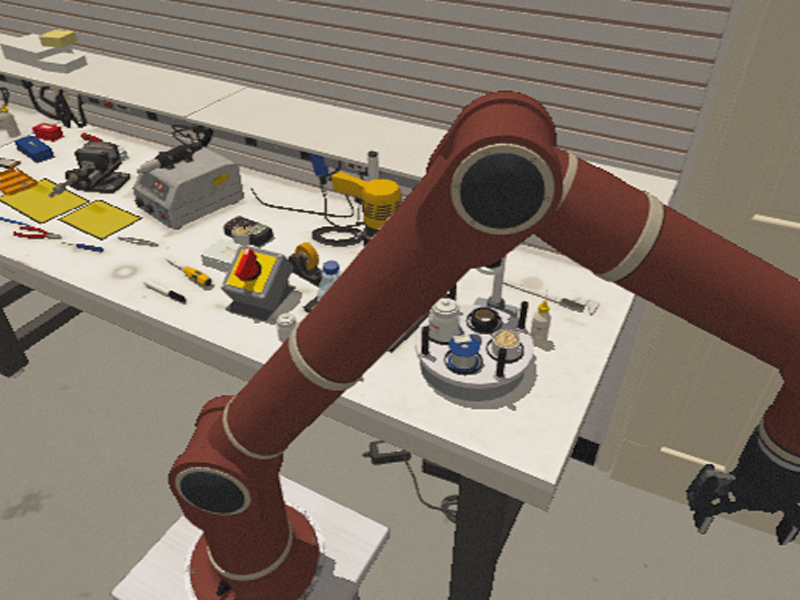

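Scene: isolator handle ~(268,378), water bottle (386,335), a small look-alike jar (355,398). Carousel ~(467,295), with the large jar at (446,280). Side: handle (248,265) and jar (445,320), with the tape roll (485,320) at the station on the far side. The jar is a quarter turn CCW of the station. I'll zoom in on both.

```bash
python3 - <<'E'
import cv2, numpy as np
s=cv2.imread("pics/scene1.png"); d=cv2.imread("pics/side1.png")
def crop(im,x,y,w,h): return cv2.resize(im[y:y+h,x:x+w],(400,300),interpolation=cv2.INTER_CUBIC)
m=np.vstack([np.hstack([crop(s,400,220,133,100),crop(s,210,340,133,100)]),np.hstack([crop(d,410,290,160,120),crop(d,190,220,133,100)])])
cv2.imwrite("pics/m.png",m)
E
```

```text
(no output)
```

View pics/m.png

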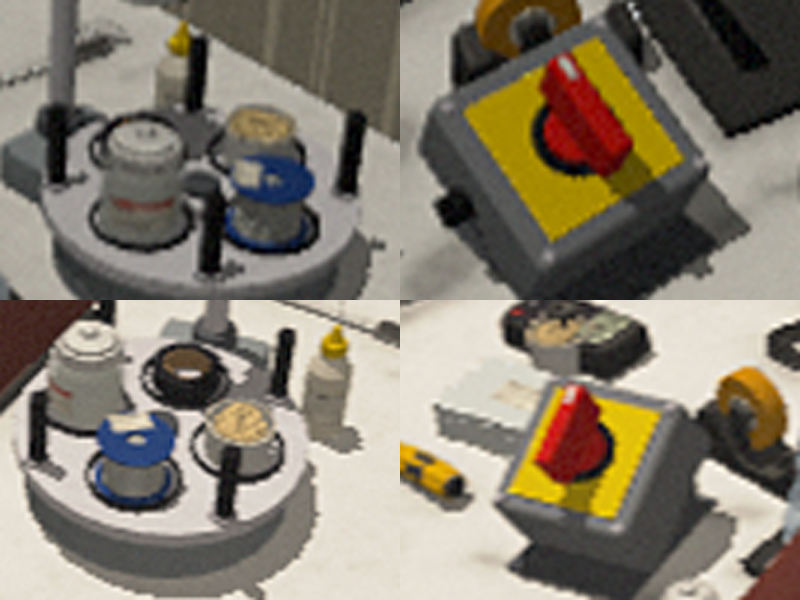

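```bash
cat > h.py <<'E'
import numpy as np
from cell import ctrl
def ray(n,p):
    c=ctrl.get_calibration(n); K=c["intrinsics"];T=c["T"]
    d=T[:3,:3]@np.linalg.inv(K)@[p[0],p[1],1]; return T[:3,3],d/np.linalg.norm(d)
def plane(n,p,z):
    o,d=ray(n,p); return o+d*(z-o[2])/d[2]
def tri(ps):
    A=np.zeros((3,3));b=np.zeros(3);R=[ray(*x) for x in ps]
    for o,d in R: M=np.eye(3)-np.outer(d,d);A+=M;b+=M@o
    X=np.linalg.solve(A,b); return X,max(np.linalg.norm((np.eye(3)-np.outer(d,d))@(X-o)) for o,d in R)
E
python3 - <<'E'
from h import *
np.set_printoptions(precision=4,suppress=True)
S=lambda x,y:(np.array([210+x/3,340+y/3])*.64-.18)
SC=lambda x,y:(np.array([400+x/3,220+y/3])*.64-.18)
D=lambda x,y:(np.array([190+x/3,220+y/3])*.64-.18)
DC=lambda x,y:(np.array([410+x*.4,290+y*.4])*.64-.18)
for a in [(198,40),(57,108),(212,192),(355,114)]: print("scene post",plane("scene",SC(*a),.13))
for a in [(38,95),(231,149),(286,31)]: print("side post",plane("side",DC(*a),.13))
P=[]
for a,b in [((65,108),(160,90)),((190,38),(258,105)),((155,243),(105,205)),((290,160),(222,235))]:
    X,e=tri([("scene",S(*a)),("side",D(*b))]);P.append(X);print("corner",X,e)
P=np.array(P);print("mid",P.mean(0)); u=P[0]+P[1]-P[2]-P[3]; print("up az",np.degrees(np.arctan2(u[1],u[0])),"slope",np.degrees(np.arctan2(u[2],np.hypot(u[0],u[1])))); w=P[0]+P[2]-P[1]-P[3];print("w az",np.degrees(np.arctan2(w[1],w[0])))
print("jar",tri([("scene",SC(147,128)),("side",DC(97,28))]))
print("tape side",plane("side",DC(187,62),.08),"spool",plane("side",DC(137,140),.106))
print("water",plane("scene",np.array([386,293])*.64,.2),"smalljar",plane("scene",np.array([355,405])*.64,.0))
for a in [(420,392),(400,385),(450,372)]: print("cut",plane("scene",np.array(a)*.64,.005))
print("flux",plane("side",DC(325,130),0), "drillpress base edge", plane("scene",np.array([400,330])*.64,.0))
print("column top scene",plane("scene",np.array([421,177])*.64,.275))
E
```

```text
scene post [ 0.6564 -0.1936  0.13  ]
scene post [ 0.6449 -0.0391  0.13  ]
scene post [ 0.4948 -0.0542  0.13  ]
scene post [ 0.5049 -0.2102  0.13  ]
side post [ 0.4899 -0.0521  0.13  ]
side post [ 0.5034 -0.2069  0.13  ]
side post [ 0.6581 -0.1943  0.13  ]
corner [0.5539 0.4517 0.1152] 0.0011366223156022762
corner [0.5653 0.3669 0.1186] 0.0017238237148709183
corner [0.47   0.4437 0.0663] 0.00453478968873635
corner [0.4871 0.3477 0.0602] 0.0034775263731221234
mid [0.5191 0.4025 0.0901]
up az 9.545359206109971 slope 33.137209007891265
w az 98.9455940147184
jar (array([ 0.5732, -0.0627,  0.141 ]), np.float64(0.0012979812771238702))
tape side [ 0.6408 -0.1187  0.08  ] spool [ 0.5039 -0.1316  0.106 ]
water [0.4952 0.1648 0.2   ] smalljar [0.4636 0.263  0.    ]
cut [0.411  0.1467 0.005 ]
cut [0.4498 0.1655 0.005 ]
cut [0.4174 0.0627 0.005 ]
flux [ 0.7045 -0.2301  0.    ] drillpress base edge [0.5894 0.0557 0.    ]
column top scene [ 0.7187 -0.1013  0.275 ]
```

Everything checks out against the known sizes:
- **Carousel:** centre (0.5745, -0.124), base heading about 5°. Post radii are 108–110 mm. The jar nest is at 95°, so the turn needed is -90°.
- **Isolator:** panel middle (0.519, 0.4025, 0.092), up-slope azimuth about 9.3°, slope about 33° (30° nominal).

I'll push the handle's upper end towards +y with shut fingers.

Emit:
carry_out([
  [[0.074, 0.051, 0.031], -0.043],
  [[0.074, 0.051, 0.031], -0.043],
  [[0.074, 0.051, 0.031], -0.043],
  [[0.074, 0.051, 0.031], -0.043],
  [[0.074, 0.051, 0.031], -0.043],
  [[0.074, 0.051, 0.031], -0.043],
  [[0.074, 0.051, 0.031], -0.043],
  [[0.074, 0.051, 0.031], -0.043],
  [[0.005, 0.1, 0], 0],
  [[0.005, 0.1, 0], 0],
], grip=255)

```text
time_s: 0.93
position: [0.4556, -0.3693, 0.3096]
orientation: [0.997, 0.082, 0.0, -0.0]
contact_force: [0.4, 0.5, 0.6]
gripper_width: -0.002
grasp_force: 0.0
```

Emit:
carry_out([
  [[0, 0.1, 0], 0],
  [[0, 0.1, 0], 0],
  [[0, 0.1, 0], 0],
  [[0, 0.1, 0], 0],
  [[0, 0.1, 0], 0],
  [[0, 0.1, 0], 0],
  [[0, 0.1, 0], 0],
  [[0, 0.1, 0], 0],
  [[0, 0.1, 0], 0],
  [[0, 0.1, 0], 0],
])

```text
time_s: 1.77
position: [0.453, 0.0309, 0.3102]
orientation: [0.997, 0.081, -0.0, 0.0]
contact_force: [0.8, 0.2, -0.3]
gripper_width: 0.004
grasp_force: 0.0
```

Emit:
carry_out([
  [[0, 0.1, 0], 0],
  [[0, 0.1, 0], 0],
  [[0, 0.1, 0], 0],
  [[0, 0.1, 0], 0],
  [[0, 0.1, 0], 0],
  [[0, 0.1, 0], 0],
  [[0, 0.1, 0], 0],
  [[0, 0.08, -0.04], 0],
  [[0.09, 0.03, -0.04], 0],
  [[0.09, 0.02, -0.04], 0],
])

```text
time_s: 2.6
position: [0.5233, 0.3662, 0.262]
orientation: [0.996, 0.085, -0.0, -0.001]
contact_force: [0.7, 0.5, 0.5]
gripper_width: 0.003
grasp_force: 0.0
```

```bash
python3 - <<'E'
from cell import ctrl
import cv2
o=ctrl.get_obs();print(o["position"],o["orientation"],o["qpos"])
cv2.imwrite("pics/w1.png",ctrl.camera("wrist")[:,:,::-1])
E
```

```text
[0.52332189 0.36623786 0.2620296 ] [ 9.96338970e-01  8.54775530e-02 -4.51682526e-04 -1.42887180e-03] [-0.47960055  0.57121164 -0.28850642  1.37659271  0.16175483  1.21612457
 -2.18036002]
```

View pics/w1.png

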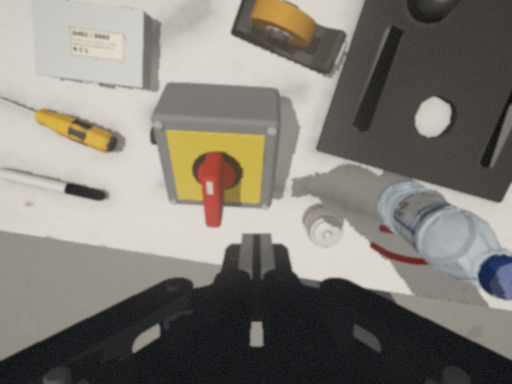

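Wrist view: the red bar runs from (215,160) to (213,225), the white mark is near (210,187), and the fingers are at (257,250). I'll compare this with projected predictions.

```bash
cat >> h.py <<'E'
from scipy.spatial.transform import Rotation as Rn
def wproj(X,pos,q):
    c=ctrl.get_calibration("wrist"); T=np.eye(4);T[:3,:3]=Rn.from_quat(q).as_matrix();T[:3,3]=pos
    p=np.linalg.inv(T@c["mount"])@np.append(X,1); p=c["intrinsics"]@p[:3]; return p[:2]/p[2]
E
python3 - <<'E'
from h import *
pos=np.array([.52332,.36624,.26203]);q=[.99634,.085478,-.00045,-.00143]
np.set_printoptions(precision=1,suppress=True)
M=np.array([.519,.4025,.092]);a=np.radians(9.3)
u=np.array([.866*np.cos(a),.866*np.sin(a),.5]);n=np.array([-.5*np.cos(a),-.5*np.sin(a),.866]);v=np.cross(n,u)
for nm,X in dict(mid=M,top_up=M+.051*n+.034*u,top_lo=M+.051*n-.034*u,bot_up=M+.011*n+.034*u,bot_lo=M+.011*n-.034*u,c0=M+.046*u+.046*v,c1=M+.046*u-.046*v,c2=M-.046*u+.046*v,c3=M-.046*u-.046*v,tcp=pos).items(): print(nm,wproj(X,pos,q))
E
```

```text
mid [222.3 168.6]
top_up [214.8 178.1]
top_lo [220.5 228. ]
bot_up [218.9 149. ]
bot_lo [223.6 198.9]
c0 [169.7 131. ]
c1 [268.2 132. ]
c2 [184.5 198.7]
c3 [265.5 199.6]
tcp [257.7 234.4]
```

The handle sits about 4 mm further +y, and the slope azimuth is nearer 7.5°, so M≈(0.518, 0.407). Going down beside the upper end.

Emit:
carry_out([
  [[0.006, 0.004, -0.0875], -0.02],
  [[0.006, 0.004, -0.0875], -0.02],
  [[0.006, 0.004, -0.0875], -0.02],
  [[0.006, 0.004, -0.0875], -0.02],
  [[-0.002, 0.017, 0], 0],
  [[-0.002, 0.017, 0], 0],
  [[0, 0, 0], 0],
])

```text
time_s: 3.23
position: [0.5336, 0.3849, 0.1243]
orientation: [0.998, 0.062, 0.001, -0.002]
contact_force: [-0.9, 0.6, 0.5]
gripper_width: 0.002
grasp_force: 0.0
```

Emit:
carry_out([
  [[0.004, 0.0104, 0], 0.238],
  [[0.003, 0.0104, 0], 0.238],
  [[0.001, 0.0104, 0], 0.238],
  [[0, 0.0104, 0], 0.238],
  [[-0.001, 0.0104, 0], 0.238],
  [[-0.002, 0.0104, 0], 0.238],
  [[-0.002, 0.0085, 0], 0.214],
  [[-0.003, 0.0085, 0], 0.214],
  [[-0.004, 0.007, 0], 0.214],
  [[-0.005, 0.007, 0], 0.214],
])

```text
time_s: 4.07
position: [0.5337, 0.419, 0.1266]
orientation: [0.806, 0.592, 0.004, 0.002]
contact_force: [3.4, -0.9, 1.0]
gripper_width: -0.005
grasp_force: 1.5
```

Emit:
carry_out([
  [[-0.006, 0.007, 0], 0.214],
  [[-0.006, 0.007, 0], 0.214],
  [[-0.006, 0.006, 0], 0.214],
  [[-0.006, 0.004, 0], 0.214],
  [[-0.006, 0, 0], 0],
  [[-0.006, 0, 0], 0],
  [[0, 0, 0], 0],
])

```text
time_s: 4.65
position: [0.5233, 0.4324, 0.1283]
orientation: [0.664, 0.748, 0.011, 0.002]
contact_force: [8.2, 4.7, -1.4]
gripper_width: 0.003
grasp_force: 3.9
```

```bash
python3 - <<'E'
from cell import ctrl
import cv2,numpy as np
w=ctrl.camera("wrist")[:,:,::-1]; s=ctrl.camera("scene")[:,:,::-1]
cv2.imwrite("pics/w2.png",np.hstack([w[60:360,56:456],cv2.resize(s[190:310,110:270],(400,300),interpolation=cv2.INTER_CUBIC)]))
E
```

```text
(no output)
```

View pics/w2.png

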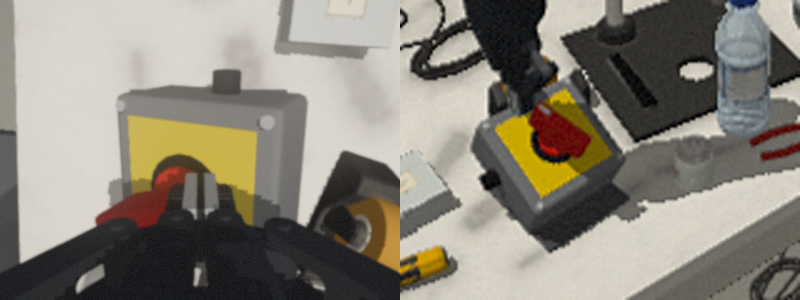

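The scene crop shows the bar only about 40° round. The finger is at its end (545,105) and has slipped past, because the shut tips are narrower (about 16 mm) than I assumed. I'll lift, go back to the trailing side and sweep nearer the axis.

Emit:
carry_out([
  [[0.01, 0.01, 0.06], 0],
  [[0, 0, 0.08], 0],
  [[0.03, -0.052, 0], 0],
  [[0.03, -0.052, 0], 0],
  [[0, 0, 0], 0],
])

```text
time_s: 5.17
position: [0.5501, 0.3855, 0.1823]
orientation: [0.666, 0.746, 0.002, 0.004]
contact_force: [0.7, -1.2, -0.6]
gripper_width: 0.001
grasp_force: 0.0
```

```bash
python3 - <<'E'
from cell import ctrl
import cv2,numpy as np
o=ctrl.get_obs();print(o["position"],o["orientation"],o["contact_force"])
w=ctrl.camera("wrist")[:,:,::-1]; s=ctrl.camera("scene")[:,:,::-1]
cv2.imwrite("pics/w3.png",np.hstack([w[60:360,56:456],cv2.resize(s[190:310,110:270],(400,300),interpolation=cv2.INTER_CUBIC)]))
E
```

```text
[0.55009061 0.3855127  0.1823247 ] [0.66642064 0.74555923 0.00249383 0.00432914] [ 0.67923962 -1.18861166 -0.59811883]
```

View pics/w3.png

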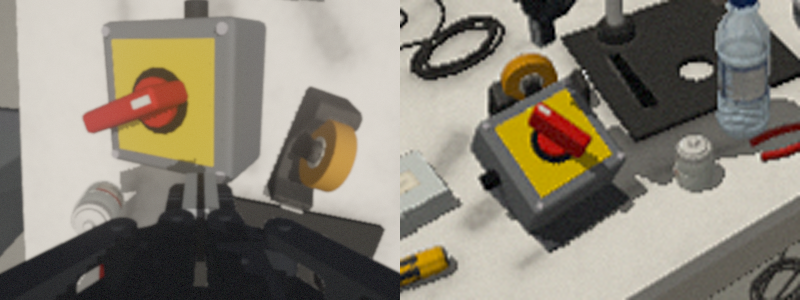

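Wrist view: the bar runs from (95,120) to (183,92), so it is about 25° round, and my finger (200,190) is on the trailing side. Going down to sweep.

Emit:
carry_out([
  [[0, 0, -0.0725], 0],
  [[0, 0, -0.0725], 0],
  [[-0.0128, 0.0137, 0], 0],
  [[-0.0128, 0.0137, 0], 0],
  [[-0.0128, 0.0137, 0], 0],
  [[-0.0075, 0.008, 0], 0],
  [[-0.0075, 0.008, 0], 0],
  [[-0.0073, 0.0143, 0], 0],
  [[-0.0073, 0.0143, 0], 0],
])

```text
time_s: 6.02
position: [0.5169, 0.425, 0.1213]
orientation: [0.663, 0.748, 0.0, 0.001]
contact_force: [0.2, -1.2, -0.6]
gripper_width: -0.002
grasp_force: 0.9
```

Emit:
carry_out([
  [[-0.0093, 0.0063, 0], 0],
  [[-0.0093, 0.0063, 0], 0],
  [[-0.0075, 0, 0], 0],
  [[-0.0075, 0, 0], 0],
  [[0, 0, 0], 0],
])

```text
time_s: 6.43
position: [0.503, 0.431, 0.1209]
orientation: [0.663, 0.749, 0.001, -0.0]
contact_force: [2.0, 0.4, 0.0]
gripper_width: 0.001
grasp_force: 1.1
```

```bash
python3 - <<'E'
from cell import ctrl
import cv2,numpy as np
o=ctrl.get_obs();print(o["position"],o["orientation"],o["contact_force"])
w=ctrl.camera("wrist")[:,:,::-1]; s=ctrl.camera("scene")[:,:,::-1]
cv2.imwrite("pics/w4.png",np.hstack([w[60:360,56:456],cv2.resize(s[190:310,110:270],(400,300),interpolation=cv2.INTER_CUBIC)]))
E
```

```text
[0.50300666 0.43104195 0.12085204] [ 6.62732674e-01  7.48854687e-01  1.35918239e-03 -4.61014784e-04] [1.99201837 0.4319228  0.04210811]
```

View pics/w4.png

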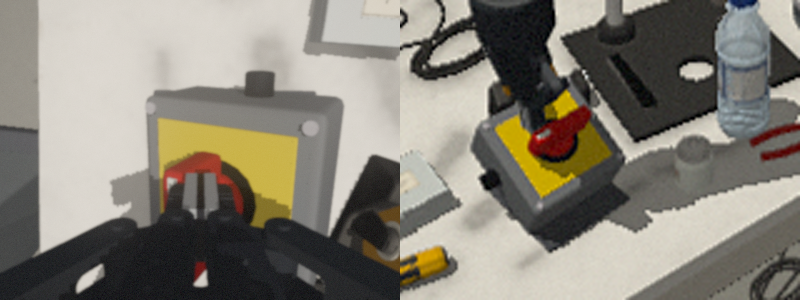

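The bar is now almost level: scene crop, ends at about (535,145) and (588,118). I'll push on gently to the stop.

Emit:
carry_out([
  [[-0.006, 0, 0], 0],
  [[-0.006, 0, 0], 0],
  [[0, 0, 0], 0],
])

```text
time_s: 6.78
position: [0.4982, 0.43, 0.1211]
orientation: [0.663, 0.749, 0.0, -0.0]
contact_force: [2.7, 0.3, 2.9]
gripper_width: 0.002
grasp_force: 1.8
```

Emit:
carry_out([
  [[-0.008, 0, 0], 0],
  [[-0.008, 0, 0], 0],
  [[0, 0, 0], 0],
])

```text
time_s: 7.03
position: [0.4915, 0.4298, 0.121]
orientation: [0.663, 0.749, 0.0, 0.0]
contact_force: [2.5, 0.9, 5.8]
gripper_width: -0.002
grasp_force: 2.7
```

Something else may be in contact (z force is rising). I'll back off, lift, and measure the handle angle numerically by fitting a projected bar model to the red pixels.

Emit:
carry_out([
  [[0.02, 0, 0.03], 0],
  [[0.02, 0, 0.09], 0],
  [[0.03, -0.08, 0.05], 0],
  [[0, -0.1, 0], 0],
  [[0, -0.05, 0], 0],
])

```text
time_s: 7.45
position: [0.5197, 0.3331, 0.1879]
orientation: [0.664, 0.748, -0.002, 0.001]
contact_force: [0.1, -1.4, -1.3]
gripper_width: 0.001
grasp_force: 0.0
```

```bash
cat > fit.py <<'E'
from h import *
import cv2
from scipy.optimize import minimize
def proj(n,X,T):
    K=ctrl.get_calibration(n)["intrinsics"]; p=(np.linalg.inv(T)@np.c_[X,np.ones(len(X))].T)[:3]; p=K@p; return (p[:2]/p[2]).T
def views(names):
    out=[]
    for n in names:
        o=ctrl.get_obs(); im=ctrl.camera(n).astype(int); c=ctrl.get_calibration(n)
        if n=="wrist":
            T=np.eye(4);T[:3,:3]=Rn.from_quat(o["orientation"]).as_matrix();T[:3,3]=o["position"];T=T@c["mount"]
        else: T=c["T"]
        red=((im[...,0]>90)&(im[...,1]<.4*im[...,0])&(im[...,2]<.45*im[...,0])).astype(np.uint8)
        out.append((n,T,red))
    return out
def model(M,az,th):
    a=np.radians(az);u=np.array([.866*np.cos(a),.866*np.sin(a),.5]);n=np.array([-.5*np.cos(a),-.5*np.sin(a),.866]);v=np.cross(n,u)
    b=np.cos(th)*u+np.sin(th)*v;w=np.cross(n,b)
    box=np.array([M+i*.034*b+j*.008*w+k*n for i in(-1,1) for j in(-1,1) for k in(.011,.051)])
    return box,[M+.012*n+.019*(np.cos(t)*u+np.sin(t)*v) for t in np.linspace(0,6.28,24)]
def cost(p,V):
    M=np.array([p[0],p[1],.0925]);s=0
    box,hub=model(M,p[2],p[3])
    for n,T,red in V:
        m=np.zeros_like(red)
        for X in (box,np.array(hub)): cv2.fillConvexPoly(m,cv2.convexHull(np.round(proj(n,X,T)*16).astype(np.int32)),1,shift=4)
        c=proj(n,M[None],T)[0].astype(int);r=60
        sl=(slice(max(c[1]-r,0),c[1]+r),slice(max(c[0]-r,0),c[0]+r))
        a,b=m[sl],red[sl]; s+=1-(a&b).sum()/max((a|b).sum(),1)
    return s/len(V)
def fit(names=("scene","side","wrist"),th=None):
    V=views(names);best=None
    for t in np.arange(-5,100,5) if th is None else [th]:
        c=cost([.518,.407,7.5,np.radians(t)],V)
        if best is None or c<best[0]: best=(c,t)
    r=minimize(cost,[.518,.407,7.5,np.radians(best[1])],args=(V,),method="Nelder-Mead",options=dict(initial_simplex=np.array([[.518,.407,7.5,np.radians(best[1])]]*5)+np.array([[0]*4,[.006,0,0,0],[0,.006,0,0],[0,0,4,0],[0,0,0,.15]])))
    print("init",best,"fit",r.x.round(4),"theta deg",np.degrees(r.x[3]).round(1),"cost",round(r.fun,3),[round(cost(r.x,[v]),2) for v in V],[int(v[2].sum()) for v in V])
if __name__=="__main__": fit()
E
python3 fit.py
```

```text
init (np.float64(0.5886122104236599), np.int64(95)) fit [0.5216 0.4067 6.4599 1.7023] theta deg 97.5 cost 0.566 [np.float64(0.47), np.float64(0.94), np.float64(0.29)] [223, 305, 4528]
```

```bash
python3 - <<'E'
from fit import *
fit(("wrist",)); fit(("scene","wrist"))
w=ctrl.camera("wrist")[:,:,::-1]; s=ctrl.camera("scene")[:,:,::-1]
cv2.imwrite("pics/w5.png",np.hstack([w[40:340,56:456],cv2.resize(s[190:310,110:270],(400,300),interpolation=cv2.INTER_CUBIC)]))
E
```

```text
init (np.float64(0.33228889237035875), np.int64(80)) fit [ 0.5205  0.4073 11.0008  1.2743] theta deg 73.0 cost 0.287 [np.float64(0.29)] [4404]
init (np.float64(0.4255786113328013), np.int64(95)) fit [0.5227 0.4069 8.2112 1.6225] theta deg 93.0 cost 0.4 [np.float64(0.48), np.float64(0.32)] [224, 4197]
```

View pics/w5.png

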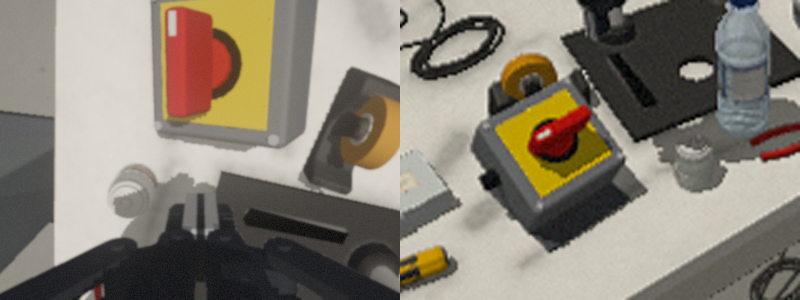

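The bar is level and parallel to the panel's sides: wrist crop (165,10)–(170,112). The isolator is off. Next, over to the near-right post at (0.504, -0.2085), 230°.

Emit:
carry_out([
  [[-0.05, -0.03, 0.08], -0.1634],
  [[-0.05, -0.03, 0.08], -0.1634],
  [[-0.05, -0.03, 0.08], -0.1634],
  [[0, -0.1, 0], -0.1634],
  [[0, -0.1, 0], -0.1634],
  [[0, -0.1, 0], -0.1634],
  [[0, -0.1, 0], -0.1634],
  [[0, -0.1, 0], -0.1634],
  [[0, -0.1, 0], -0.1634],
  [[0, -0.1, 0], -0.1634],
], grip=100)

```text
time_s: 8.68
position: [0.4596, 0.0213, 0.2845]
orientation: [0.906, 0.423, 0.0, -0.0]
contact_force: [0.6, -0.1, -0.3]
gripper_width: 0.607
grasp_force: 0.0
```

Emit:
carry_out([
  [[0, -0.1, 0], 0],
  [[0, -0.1, 0], 0],
  [[0, -0.1, 0], 0],
  [[0, -0.1, 0], 0],
  [[0, -0.1, 0], 0],
  [[0.05, -0.064, 0], 0],
  [[0.06, 0, -0.03], 0],
  [[0, 0, 0], 0],
])

```text
time_s: 9.35
position: [0.5067, -0.2042, 0.2697]
orientation: [0.906, 0.423, 0.001, -0.001]
contact_force: [0.1, 1.0, -1.4]
gripper_width: 0.607
grasp_force: 0.0
```

```bash
python3 - <<'E'
from h import *
import cv2
np.set_printoptions(precision=4,suppress=True)
o=ctrl.get_obs();w=ctrl.camera("wrist")[:,:,::-1].copy()
print(o["position"],o["orientation"],o["qpos"][6])
for k in range(4):
    a=np.radians(50+90*k);X=[.5745+.11*np.cos(a),-.124+.11*np.sin(a)]
    for z,c in((.06,(0,255,0)),(.13,(0,0,255))):
        p=wproj(np.array(X+[z]),o["position"],o["orientation"]); print(k,z,p); 
        if z==.13: cv2.circle(w,tuple(int(v) for v in p),2,c,-1)
cv2.imwrite("pics/w6.png",cv2.resize(w,(800,600)))
E
```

```text
[ 0.5067 -0.2042  0.2697] [ 0.906   0.4232  0.0006 -0.0015] -0.5516995665058281
0 0.06 [258.1469 -52.4359]
0 0.13 [258.4109 -93.8699]
1 0.06 [154.8152  67.2751]
1 0.13 [130.3985  58.7302]
2 0.06 [257.4533 168.8535]
2 0.13 [257.5177 183.0812]
3 0.06 [360.8661  67.669 ]
3 0.13 [385.6511  59.204 ]
```

View pics/w6.png

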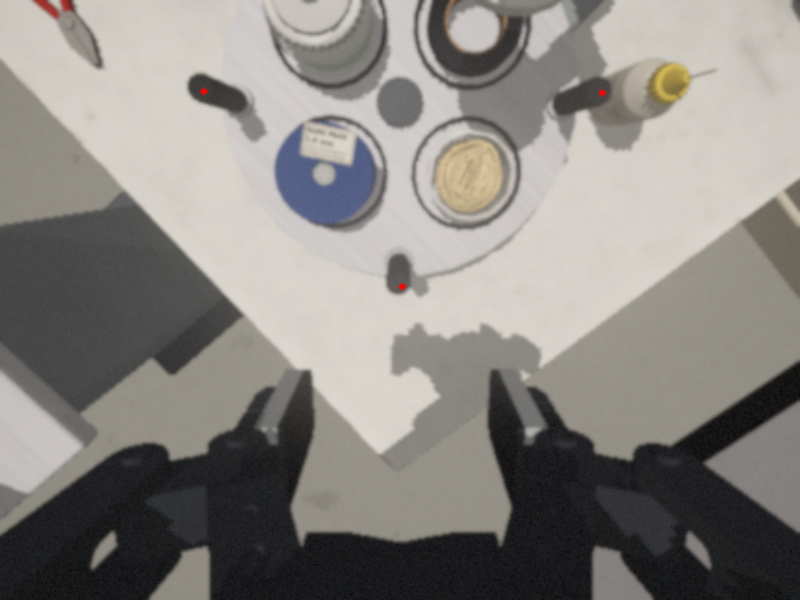

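The red dots sit on the posts' tops, with the near post at (400,285), agreeing within about 3 mm. Between the fingers at (400,400) the descent is clear of the samples, so I'll go down and grip.

Emit:
carry_out([
  [[-0.007, -0.01, -0.08], 0],
  [[0, 0, -0.1], 0],
  [[0, 0, -0.1], 0],
  [[0, 0, -0.1], 0],
  [[0, 0, -0.067], 0],
  [[0, 0, 0], 0],
])

```text
time_s: 9.9
position: [0.4967, -0.2051, 0.0887]
orientation: [0.905, 0.425, -0.004, -0.005]
contact_force: [-0.8, -0.3, 0.0]
gripper_width: 0.61
grasp_force: 0.0
```

Emit:
carry_out([
  [[0, 0, 0], 0],
  [[0, 0, 0], 0],
  [[0, 0, 0], 0],
  [[0, 0, 0], 0],
  [[0, 0, 0], 0],
  [[0, 0, 0], 0],
], grip=255, grip_force=30)

```text
time_s: 10.4
position: [0.5024, -0.2072, 0.0961]
orientation: [0.906, 0.424, 0.001, 0.001]
contact_force: [-2.3, 2.6, 6.4]
gripper_width: 0.168
grasp_force: 29.3
```

Post gripped (radius 110 mm, 229°). Turning it -90° along the arc in 3° rows.

Emit:
carry_out([
  [[-0.0106, 0.0097, 0], -0.1047],
  [[-0.0101, 0.0103, 0], -0.1047],
  [[-0.0096, 0.0108, 0], -0.1047],
  [[-0.009, 0.0113, 0], -0.1047],
  [[-0.0084, 0.0117, 0], -0.1047],
  [[-0.0078, 0.0121, 0], -0.1047],
  [[-0.0071, 0.0125, 0], -0.1047],
  [[-0.0064, 0.0129, 0], -0.1047],
  [[-0.0058, 0.0132, 0], -0.1047],
  [[-0.0051, 0.0135, 0], -0.1047],
])

```text
time_s: 11.23
position: [0.4701, -0.1619, 0.096]
orientation: [0.985, 0.174, 0.001, 0.002]
contact_force: [-3.2, -0.9, 7.7]
gripper_width: 0.17
grasp_force: 29.9
```

Emit:
carry_out([
  [[-0.0044, 0.0137, 0], -0.1047],
  [[-0.0036, 0.0139, 0], -0.1047],
  [[-0.0029, 0.0141, 0], -0.1047],
  [[-0.0022, 0.0142, 0], -0.1047],
  [[-0.0014, 0.0143, 0], -0.1047],
  [[-0.0007, 0.0144, 0], -0.1047],
  [[0.0001, 0.0144, 0], -0.1047],
  [[0.0009, 0.0144, 0], -0.1047],
  [[0.0016, 0.0143, 0], -0.1047],
  [[0.0024, 0.0142, 0], -0.1047],
])

```text
time_s: 12.07
position: [0.464, -0.1041, 0.096]
orientation: [0.996, -0.087, -0.0, 0.0]
contact_force: [-5.8, 0.4, 12.8]
gripper_width: 0.165
grasp_force: 30.3
```

Emit:
carry_out([
  [[0.0031, 0.0141, 0], -0.1047],
  [[0.0038, 0.0139, 0], -0.1047],
  [[0.0045, 0.0137, 0], -0.1047],
  [[0.0053, 0.0134, 0], -0.1047],
  [[0.0059, 0.0131, 0], -0.1047],
  [[0.0066, 0.0128, 0], -0.1047],
  [[0.0073, 0.0124, 0], -0.1047],
  [[0.0079, 0.012, 0], -0.1047],
  [[0.0085, 0.0116, 0], -0.1047],
  [[0.0091, 0.0111, 0], -0.1047],
])

```text
time_s: 12.9
position: [0.4889, -0.0498, 0.096]
orientation: [0.94, -0.341, -0.001, -0.002]
contact_force: [-4.7, 5.6, 12.6]
gripper_width: 0.167
grasp_force: 30.2
```

Emit:
carry_out([
  [[0, 0, 0], 0],
  [[0, 0, 0], 0],
  [[0, 0, 0], 0],
])

```text
time_s: 13.15
position: [0.4892, -0.0495, 0.096]
orientation: [0.941, -0.34, -0.001, -0.002]
contact_force: [-5.3, 4.3, 12.5]
gripper_width: 0.164
grasp_force: 30.3
```

Emit:
carry_out([
  [[0, 0, 0], 0],
  [[0, 0, 0], 0],
  [[0, 0, 0], 0],
  [[0, 0, 0], 0],
  [[0, 0, 0], 0],
], grip=100)

```text
time_s: 13.57
position: [0.4902, -0.053, 0.0936]
orientation: [0.94, -0.341, 0.0, 0.0]
contact_force: [0.0, -0.0, 0.6]
gripper_width: 0.61
grasp_force: 0.0
```

Emit:
carry_out([
  [[0, 0, 0.1], 0],
  [[0, 0, 0.1], 0],
  [[0, 0, 0.1], 0],
  [[0, 0, 0.1], 0],
  [[0, 0, 0.06], 0],
  [[0, 0, 0], 0],
])

```text
time_s: 14.07
position: [0.4935, -0.0534, 0.2833]
orientation: [0.94, -0.341, 0.006, -0.002]
contact_force: [0.8, 0.9, -0.2]
gripper_width: 0.611
grasp_force: 0.0
```

```bash
python3 - <<'E'
from h import *
import cv2
np.set_printoptions(precision=4,suppress=True)
o=ctrl.get_obs();w=ctrl.camera("wrist")[:,:,::-1].copy()
print(o["position"],o["orientation"],o["qpos"][6])
for k in range(4):
    a=np.radians(50+90*k);X=[.5745+.11*np.cos(a),-.124+.11*np.sin(a),.13]
    p=wproj(np.array(X),o["position"],o["orientation"]); cv2.circle(w,tuple(int(v) for v in p),2,(0,0,255),-1)
s=ctrl.camera("side")[:,:,::-1]
cv2.imwrite("pics/w7.png",np.hstack([cv2.resize(w,(533,400)),cv2.resize(s[170:290,240:320],(267,400))]))
E
```

```text
[ 0.4935 -0.0534  0.2833] [ 0.94   -0.3411  0.0063 -0.0018] -2.1489717590958355
```

View pics/w7.png

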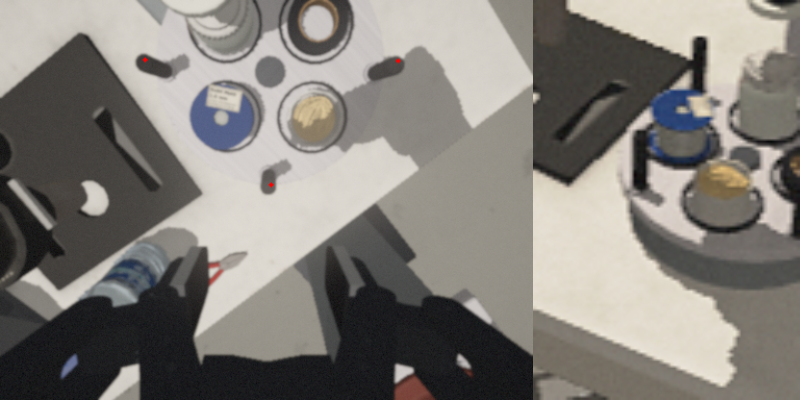

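The posts match the detent positions again. The jar now stands in the station nest at the far side, upper left of the wrist picture and under the camera head in the side view. Going back to the isolator with shut fingers.

Emit:
carry_out([
  [[-0.09, 0, 0.07], 0.1676],
  [[0, 0.1, 0], 0.1676],
  [[0, 0.1, 0], 0.1676],
  [[0, 0.1, 0], 0.1676],
  [[0, 0.1, 0], 0.1676],
  [[0, 0.1, 0], 0.1676],
  [[0, 0.1, 0], 0.1676],
  [[0, 0.1, 0], 0.1676],
  [[0, 0.1, 0], 0.1676],
  [[0, 0.1, 0], 0.1676],
], grip=255)

```text
time_s: 15.0
position: [0.4559, 0.3085, 0.3007]
orientation: [0.997, 0.073, -0.002, 0.001]
contact_force: [0.7, 0.5, -1.0]
gripper_width: 0.003
grasp_force: 0.0
```

Emit:
carry_out([
  [[0.02, 0.085, -0.05], 0],
  [[0.01, 0.085, -0.05], 0],
  [[0, 0.085, -0.05], 0],
  [[0, 0.025, -0.05], 0],
  [[0, 0, 0], 0],
])

```text
time_s: 15.42
position: [0.4639, 0.4208, 0.215]
orientation: [0.997, 0.074, -0.006, 0.003]
contact_force: [-0.4, 0.6, -0.2]
gripper_width: -0.005
grasp_force: 0.0
```

```bash
python3 - <<'E'
from fit import *
np.set_printoptions(precision=4,suppress=True)
o=ctrl.get_obs();print(o["position"],o["orientation"])
fit(("wrist",)); fit(("scene","wrist"))
V=views(("wrist","scene"))
for n,T,red in V:
    k,l,st,c=cv2.connectedComponentsWithStats(red);i=1+np.argmax(st[1:,4]);print(n,"red",st[i])
    for M,az,th in(((.521,.407,.0925),8,1.57),((.521,.407,.0925),8,1.3)):
        b,h=model(np.array(M),az,th);p=np.vstack([proj(n,b,T),proj(n,np.array(h),T)]);print(th,p.min(0),p.max(0)-p.min(0))
E
```

```text
[0.4639 0.4208 0.215 ] [ 0.9972  0.0744 -0.0063  0.0031]
init (np.float64(0.41477749790092355), np.int64(80)) fit [ 0.5159  0.4137 51.4906  0.5216] theta deg 29.9 cost 0.299 [np.float64(0.3)] [3253]
init (np.float64(0.45875025406106845), np.int64(95)) fit [0.5214 0.406  8.1981 1.6258] theta deg 93.1 cost 0.44 [np.float64(0.43), np.float64(0.45)] [299, 2897]
wrist red [ 255  114   66   57 2271]
1.57 [235.5823 112.5569] [90.6508 57.1868]
1.3 [234.7611 112.5569] [90.7413 65.3726]
scene red [162 232  24  20 145]
1.57 [158.5973 230.619 ] [27.6222 23.3833]
1.3 [157.7881 233.2047] [29.3435 18.408 ]
```

The bounding box matches the model at 90°, so the handle is off and the pose is confirmed. Now pushing the white end back upslope from below.

Emit:
carry_out([
  [[0, 0, -0.078], 0],
  [[0, 0, -0.078], 0],
  [[0, 0, -0.078], 0],
  [[0.022, 0.001, 0], 0],
  [[0.022, 0.001, 0], 0],
  [[0.0141, 0.007, 0], 0],
  [[0.0141, 0.007, 0], 0],
  [[0.0141, 0.007, 0], 0],
  [[0.0141, 0.007, 0], 0],
  [[0, 0, 0], 0],
])

```text
time_s: 16.5
position: [0.5109, 0.4324, 0.1305]
orientation: [0.997, 0.071, 0.001, -0.001]
contact_force: [0.1, 0.4, 0.2]
gripper_width: 0.001
grasp_force: 0.0
```

```bash
python3 - <<'E'
from fit import *
o=ctrl.get_obs();print(o["position"],o["contact_force"])
V=views(("scene",))
for t in range(0,100,10): print(t,round(cost([.521,.407,8,np.radians(t)],V),2),end="; ")
E
```

```text
[0.51093251 0.43237612 0.13048102] [0.13632034 0.35954447 0.22037209]
0 0.73; 10 0.73; 20 0.73; 30 0.71; 40 0.7; 50 0.67; 60 0.62; 70 0.56; 80 0.49; 90 0.45;
```

The handle didn't react. I'll inspect the red mask numerically around the handle.

```bash
python3 - <<'E'
from fit import *
o=ctrl.get_obs();print(o["position"],o["gripper_width"])
for n,T,red in views(("wrist","scene","side")):
    c=proj(n,np.array([[.521,.407,.0925]]),T)[0]; 
    b,h=model(np.array([.521,.407,.0925]),8,1.57); p=proj(n,b,T); print(n,"model box corners",p.round().astype(int).tolist(),"tcp",proj(n,o["position"][None],T)[0].round())
    k,l,st,_=cv2.connectedComponentsWithStats(red);print([s.tolist() for s in st[1:] if s[4]>15])
    s=5 if n=="wrist" else 2;r=14*s
    im=ctrl.camera(n).astype(int)
    for y in range(int(c[1])-r,int(c[1])+r,s):
        row=""
        for x in range(int(c[0])-2*r,int(c[0])+2*r,s):
            if not(0<=y<384 and 0<=x<512): row+=" ";continue
            R,G,B=im[y,x]; row+="R" if R>1.7*G and R>60 else "y" if R>1.6*B and G>1.4*B else "W" if min(R,G,B)>170 else "#" if max(R,G,B)<60 else "."
        print(row)
E
```

```text
[0.50993416 0.43192983 0.13003458] -0.0025999330535624644
wrist model box corners [[358, 205], [375, 263], [352, 222], [367, 279], [245, 205], [243, 262], [245, 222], [243, 278]] tcp [258. 234.]
[[260, 192, 108, 90, 6006], [254, 214, 13, 8, 46], [500, 267, 12, 8, 67], [490, 292, 22, 17, 132]]
WWWWWWW..............................................W..
WWWWWWWW..............................................#.
WWWWWW..................................................
WWWWWW.......yyyyyyyyyy..............................#..
WWWWWW.......yyyyyyyyyyyyyyyyyyyyyyyyyyyyyyyyyy.........
WWWWWW.......yyyyyyyyyyyyyyyyyyyyyyyyyyyyyyyyyy....W....
WWWWWW.......yyyyyyyyyyyyyyyyyyyyyyyyyyyyyyyyyy.........
WWWWWWW......yyyyyyyyyyyyyyyyyyyyyyyyyyyyyyyyy....WWW...
WWWWWWWWW....yyyyyyyyyyyyyyyyyyyyyyyyyyyyyyyyy....WWWWWW
WWWWWWWWW....yyyyyyyyyyyyyyyyyyyyyyyyyyyyyyyy.......WWWW
WWWWWWWWW....yyyyyyyyyyyyyyyyyyyyyyyyyyyyyyyy.........WW
WWWWWWWWW.....yyyyyyyyyyyyyyyyyyyyyyyyyyyyyyy...........
WWWWWWWWWW....yyyyyyyyyyyyyRRRRyyyyyyyyyyyyy............
WWWWWWWWWW....yyyyyyyyyyRRRRRRRRRyyyyyyyyyyy............
WWWWWWWW
[... 3738 characters left out ...]
#..########.....
WWWWWWW..RRRRRRRRRRRRRRR.RRR###yyy......#WW.##.#.##.....
WWWWWWWW.RRRRRR.RRRRRRRRRRR.y#yyyy.......WWWW.##.##.....
WWWWWWWW.RRRRRRRRRRRR.RRRR.##yyyyy.....#.WWWWWW.###.....
WWWWWWWW.RRRRRRRRR.RRRRR.RR.#yyyy.........WWWWWW.#......
WWWWWWWW.RRRRRRRRRRRRRRRRR.y#yyyy......###.WWWWWWW......
.W..WWWW.RRRRRRRRRRRRRRRRRRR.yyy...#...##.......WW......
..###..W.RRRRRRRRRRR.RRRRRR.##........###....WWWWW......
W..####..RRRRRRRRRRRRRRRR.R.#R......#.##.....WWWW#......
WWW..###.RRRRRRRRR.RRRRRR....#......###......WW.##......
WWWWWW...RRRRRRRRRRRRRRR..R###.......#......WW.#.#......
WWWWWWWW.R.RRRRRRRRRRRRR....R###...#.......WW.#.#.......
WWWWWWWW.RRRRRRRRRRRRRRRRRRR########......WWW.####......
```

The handle is still level and the finger is now upslope of the bar, so it must have ridden over it. I'll repeat from below, more slowly and deeper, checking as I go.

Emit:
carry_out([
  [[0, 0, 0.09], 0],
  [[0, 0, 0.09], 0],
  [[-0.06, -0.015, 0], 0],
  [[-0.06, -0.015, 0], 0],
  [[0, 0, 0], 0],
])

```text
time_s: 17.27
position: [0.4554, 0.4195, 0.2024]
orientation: [0.997, 0.074, -0.002, 0.0]
contact_force: [-1.0, 0.5, 0.0]
gripper_width: -0.001
grasp_force: 0.0
```

Emit:
carry_out([
  [[0, 0, -0.07], 0],
  [[0, 0, -0.07], 0],
  [[0, 0, -0.07], 0],
  [[0, 0, 0], 0],
])

```text
time_s: 17.6
position: [0.4579, 0.4159, 0.1118]
orientation: [0.997, 0.071, -0.005, 0.004]
contact_force: [-0.5, -0.3, -1.1]
gripper_width: -0.002
grasp_force: 0.0
```

Emit:
carry_out([
  [[0.01, 0, 0], 0],
  [[0.01, 0, 0], 0],
  [[0, 0, 0], 0],
])

```text
time_s: 17.85
position: [0.4719, 0.4202, 0.1197]
orientation: [0.998, 0.07, 0.002, -0.001]
contact_force: [0.0, -0.9, 0.2]
gripper_width: 0.004
grasp_force: 0.0
```

Emit:
carry_out([
  [[0.008, 0, -0.01], 0],
  [[0.008, 0, 0], 0],
  [[0.008, 0, 0], 0],
  [[0, 0, 0], 0],
])

```text
time_s: 18.18
position: [0.4773, 0.4197, 0.1141]
orientation: [0.997, 0.071, -0.002, -0.0]
contact_force: [-4.3, -1.4, 3.5]
gripper_width: 0.001
grasp_force: 2.7
```

Emit:
carry_out([
  [[0.008, 0.002, 0], 0],
  [[0.008, 0.002, 0], 0],
  [[0, 0, 0], 0],
])

```text
time_s: 18.43
position: [0.4783, 0.4203, 0.1144]
orientation: [0.997, 0.072, -0.006, 0.002]
contact_force: [-11.8, -4.0, 12.6]
gripper_width: 0.003
grasp_force: 8.6
```

Emit:
carry_out([
  [[0.008, 0.002, 0], 0],
  [[0.008, 0.002, 0], 0],
  [[0, 0, 0], 0],
])

```text
time_s: 18.68
position: [0.4829, 0.4226, 0.1167]
orientation: [0.997, 0.073, -0.008, 0.002]
contact_force: [-16.1, -6.5, 24.1]
gripper_width: 0.001
grasp_force: 15.2
```

Contact is at x≈0.478, but the reaction (-16, -6, +24) is nearly along the panel normal. The tip is catching the bar's top edge and riding up. I'll back off and go about 12 mm deeper.

Emit:
carry_out([
  [[-0.03, 0, 0], 0],
  [[-0.03, 0, 0], 0],
  [[0, 0, -0.02], 0],
  [[0, 0, -0.02], 0],
  [[0, 0, 0], 0],
  [[0, 0, 0], 0],
])

```text
time_s: 19.18
position: [0.4684, 0.4215, 0.096]
orientation: [0.998, 0.07, -0.0, 0.001]
contact_force: [0.5, 0.4, -0.7]
gripper_width: 0.001
grasp_force: 0.0
```

Emit:
carry_out([
  [[0.012, 0, 0], 0],
  [[0.012, 0, 0], 0],
  [[0.012, 0, 0], 0],
  [[0, 0, 0], 0],
  [[0, 0, 0], 0],
])

```text
time_s: 19.6
position: [0.4801, 0.4235, 0.0976]
orientation: [0.997, 0.071, -0.002, -0.0]
contact_force: [-5.4, 0.6, 3.9]
gripper_width: -0.0
grasp_force: 2.3
```

Emit:
carry_out([
  [[0.01, 0.002, 0], 0],
  [[0.01, 0.002, 0], 0],
  [[0, 0, 0], 0],
])

```text
time_s: 19.85
position: [0.4854, 0.4269, 0.0976]
orientation: [0.997, 0.072, -0.004, -0.001]
contact_force: [-7.1, 1.5, 3.0]
gripper_width: 0.001
grasp_force: 3.3
```

Emit:
carry_out([
  [[0.01, 0.002, 0], 0],
  [[0.01, 0.002, 0], 0],
  [[0.01, 0, 0], 0],
  [[0, 0, 0], 0],
])

```text
time_s: 20.18
position: [0.502, 0.428, 0.0978]
orientation: [0.997, 0.072, 0.0, -0.002]
contact_force: [-0.4, 1.4, -0.2]
gripper_width: 0.002
grasp_force: 0.5
```

```bash
cat > asc.py <<'E'
from fit import *
o=ctrl.get_obs();print(o["position"].round(4),o["contact_force"].round(1))
n="scene";T=ctrl.get_calibration(n)["T"];im=ctrl.camera(n).astype(int)
c=proj(n,np.array([[.521,.407,.0925]]),T)[0]
for t in (90,60,30,0):
    b,_=model(np.array([.521,.407,.0925]),8,np.radians(t)); p=proj(n,b,T)[[1,3,5,7]]-c+[24,16]; print(t,"ends col,row",p[:2].mean(0).round(),p[2:].mean(0).round(),end="; ")
print()
for y in range(int(c[1])-16,int(c[1])+12):
    row=""
    for x in range(int(c[0])-24,int(c[0])+24):
        R,G,B=im[y,x]; row+="R" if R>1.7*G and R>60 else "y" if R>1.6*B and G>1.4*B else "W" if min(R,G,B)>170 else "#" if max(R,G,B)<60 else "."
    print(row)
E
python3 asc.py
```

```text
[0.502  0.428  0.0978] [-0.4  1.4 -0.2]
90 ends col,row [38.  2.] [17. 15.]; 60 ends col,row [41.  8.] [14.  9.]; 30 ends col,row [40. 14.] [16.  3.]; 0 ends col,row [35. 19.] [20. -2.]; 
#..#..#######################yyyyy....##.......#
#...######################yyyyyyyyy....#........
##.######.################Ryyyyyyyyy........W...
########..###############.Ryyyyyyyyyy......WWW..
#########################RRRyyyyyyyyy.....WWWW..
########################RRRRRyyyyyyyyy.....WWW..
#####################.##RRRRRRyyyyyyyyy....WWWWW
.####################..##RRRRRyyyyyyyyy.....WWWW
...##################..##RRRRRRyyyyyyyyy.##..WWW
...yyyy###########..##.##RRRRRRRyyyyyyyyy.##..WW
...yyyyyy###y#####..##.##RRRRRRRRyyyyyyyyy.##.WW
..yyyyyyyyyyyy####..##..#RRRRRRRRRyyyyyyyy..#..W
..yyyyyyyyyyyy####...#..#RRRRRRRRRRyyyyyyyy.##..
...yyyyyyyyyyy#####..#..#RRRRRRRRRRyyyyyyyyy.##.
...yyyyyyyyyyy#####..##.RRRRRRRRRRRRyyyyyyyy..##
....yyyyyyyyyyy####..##.RRRRRRRRRRRRRyyyyyyyy..#
.....yyyyyyyyyyyy##..##.RRRRRRRRRRRRRRyyyyyyyy..
.....yyyyyyyyyyyyy#...#RRRRRRRRRRRRRRRyyyyyyyyy.
......yyyyyyyyyyyy#...RRRRRRRRRRRRRRRRyyyyyyyyy.
.......yyyyyyyyyyy##.RRRRRRRRRRRRRRRRRyyyyyyyyyy
........yyyyyyyyyyy##RRRRRRRRRRRRRRRRyyyyyyyyyyy
........yyyyyyyyyyy###yRRRRRRRRRRRRRRyyyyyyyyyyy
.........yyyyyyyyyyy####RRRyyRRRRRRRyyyyyyyyyyyy
..........yyyyyyyyyyy#####y###RRRRRRyyyyyyyyyyy.
..........yyyyyyyyyyyyyy####yyyRRRyyyyyyyyyyy...
...........yyyyyyyyyyyyyyyyyyyyyyyyyyyyyyyyy....
............yyyyyyyyyyyyyyyyyyyyyyyyyyyyyy..#...
#...........yyyyyyyyyyyyyyyyyyyyyyyyyyyy........
```

The handle has swung far towards on. I'll lift clear and measure.

Emit:
carry_out([
  [[-0.02, 0.03, 0.0], 0],
  [[-0.02, 0.03, 0.08], 0],
  [[-0.04, 0.03, 0.09], 0],
  [[-0.06, 0.03, 0.05], 0],
  [[0, 0, 0], 0],
])

```text
time_s: 20.65
position: [0.4416, 0.4817, 0.1918]
orientation: [0.997, 0.075, 0.002, -0.006]
contact_force: [-1.8, 1.3, 0.6]
gripper_width: -0.004
grasp_force: 0.0
```

```bash
python3 asc.py; python3 - <<'E'
from fit import *
V=views(("scene","wrist"))
for t in range(-10,50,5): print(t,[round(cost([.521,.407,8,np.radians(t)],[v]),2) for v in V],end="; ")
s=cv2.imread("pics/scene1.png");s=cv2.resize(s,(512,384),interpolation=cv2.INTER_AREA)[:,:,::-1].astype(int)
red=((s[...,0]>90)&(s[...,1]<.4*s[...,0])&(s[...,2]<.45*s[...,0])).astype(np.uint8)
print("\nref on/now scene bbox, IoU")
w=(slice(215,265),slice(150,200));a=red[w];b=V[0][2][w]
for m in(a,b): print(cv2.boundingRect(m),m.sum(),np.degrees(cv2.minAreaRect(cv2.findNonZero(m))[2]*np.pi/180))
print((a&b).sum()/(a|b).sum())
E
```

```text
[0.4416 0.4817 0.1918] [-1.8  1.3  0.6]
90 ends col,row [38.  2.] [17. 15.]; 60 ends col,row [41.  8.] [14.  9.]; 30 ends col,row [40. 14.] [16.  3.]; 0 ends col,row [35. 19.] [20. -2.]; 
######..###.........RR.W.Ryyyyyyyy....##.......#
######...##........yRR.WWRyyyyyyyyy....#........
####.##..##......yyRRRR.W.Ryyyyyyyyy........WW..
###...#..##...yyyyyRRRRR..RRyyyyyyyyy....WWWWWW.
###...##.##...yyyyyRRRRRRRRRRyyyyyyyy.....WWWWW.
###...##..#.yyyyyyRRRRRRRRRRRyyyyyyyyy.....WWWW.
####..##..#yyyyyyyRRRRRRRRRRRRyyyyyyyyy....WWWWW
####..##..#yyyyyyyyRRRRRRRRRRRRyyyyyyyy.....WWWW
####...#..#yyyyyyyyRRRRRRRRRRRRyyyyyyyyy.....WWW
####...#..yyyyyyyyyyRRRRRRRRRRRRyyyyyyyyy.....WW
####...##.yyyyyyyyyyRRRRRRRRRRRRRyyyyyyyy.....WW
####...##.yyyyyyyy##RRRRRRRRRRRRRRyyyyyyyy.....W
..###..#yyyyyyyyyy##RRRRRRRRRRRRRRyyyyyyyyy.....
...y...yyyyyyyyyy##RRRRRRRRRRRRRRRRyyyyyyyyy....
...yyyyyyyyyyyyyy##RRRRRRRRRRRRRRRRRyyyyyyyy....
....yyyyyyyyyyyyy##RRRRRRRRRRRRRRRRRyyyyyyyyy...
.....yyyyyyyyyyyy##RRRRRRRRRRRRRRRRRRyyyyyyyyy..
.....yyyyyyyyyyyyy#RRRRRRRRRRRRRRRRRRRyyyyyyyy..
......yyyyyyyyyyyy#RRRRRRRRRRR
[... 373 characters left out ...]
.yyyyyyyyyyyyyyyyyyyyyyyyyyyyyy......
.#..........yyyyyyyyyyyyyyyyyyyyyyyyyyyy........
-10 [np.float64(0.28), np.float64(0.56)]; -5 [np.float64(0.27), np.float64(0.54)]; 0 [np.float64(0.27), np.float64(0.52)]; 5 [np.float64(0.29), np.float64(0.49)]; 10 [np.float64(0.3), np.float64(0.47)]; 15 [np.float64(0.31), np.float64(0.47)]; 20 [np.float64(0.33), np.float64(0.49)]; 25 [np.float64(0.37), np.float64(0.51)]; 30 [np.float64(0.4), np.float64(0.54)]; 35 [np.float64(0.43), np.float64(0.55)]; 40 [np.float64(0.45), np.float64(0.57)]; 45 [np.float64(0.47), np.float64(0.59)]; 
ref on/now scene bbox, IoU
(15, 15, 19, 25) 264 53.13010025024414
(15, 14, 19, 26) 281 54.46231842041016
0.9395017793594306
```

The scene silhouette matches the initial "on" picture (IoU 0.94, edge angle 54.5° against 53.1°), so the handle has snapped on. The arm is clear of everything, so I'm handing in.

Emit:
carry_out([
  [[0, 0, 0.08], 0],
  [[0, 0, 0.08], 0],
  [[0, 0, 0], 0],
  [[0, 0, 0], 0],
  [[0, 0, 0], 0],
])

```text
time_s: 21.22
position: [0.4468, 0.472, 0.2477]
orientation: [0.998, 0.07, -0.001, 0.002]
contact_force: [-0.0, -0.5, -1.2]
gripper_width: -0.002
grasp_force: 0.0
```

```bash
python3 -c "
from cell import ctrl
print(ctrl.sign_off())"
```

```text
the job is handed in; nothing more can be done
None
```

I switched the isolator off, turned the jar a quarter turn to its detent under the camera, switched the isolator back on and handed in at about 21 s; sign-off returned no verdict, so success rests on my own camera checks.

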